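Load the recipe cartridge and hold the recessed button with the marker

ROBOT

A 7-joint arm with a two-finger parallel gripper is mounted at the origin on a cart in front of the work surface, level with it; the furniture and walls round the work are solid. World frame = base frame: x ahead of the robot, y to its left, z up, the work surface at z = 0. Lengths are in m, angles in rad, forces in N, time in s.
With the tool pointing down it reaches from about 0.425 to 0.95 m from the base axis. Payload 16.7 kg.
Tool frame: the origin (TCP) lies at the very end of the fingers, on their centre line; the grasp point (between the pads) lies r.tcp_to_grasp behind it (r.tcp_to_grasp is the distance from the TCP to the grasp point, in m); z points along the fingers, y is the line along which they close (so a half turn about z gives the same grasp; the last joint's range is limited). The gripper opens to 94 mm and grips with 3 to 60 N. Pads are 16 mm wide; open, the fingers measure 119 mm over their backs; the gripper's body (75 mm by 177 mm) begins 78 mm behind the grasp point.
Start: joints at [-1.317, 0.426, 0.074, 1.606, -0.034, 1.111, -0.067], TCP at [0.265, 0.621, 0.205] pointing down, gripper open.
Joint ranges: [-2.85, 2.85], [-0.5, 2.14], [-1.23, 1.37], [0.21, 2.46], [-1.02, 4.16], [0.16, 2.05], [-2.73, 2.73]. Speed limits (rad/s): [1.89, 1.89, 2.39, 2.39, 3.01, 3.01, 3.01].

INTERFACE

Orientations are given as [roll, pitch, yaw] about the fixed x, y, z axes, in that order (R = Rz(yaw) Ry(pitch) Rx(roll)).
In Python, from station import r gives the robot as it stands.
- The arm moves only by the shell command python3 steer.py FILE [FORCE], which reads ROWS from the file FILE. ROWS is a JSON list of rows, 1 to 8 of them, each written [opening, [dx, dy, dz], [rx, ry, rz]]: the opening from 0.0 (shut) to 1.0 (fully open), then dx, dy, dz in units of 50 mm, then a rotation vector rx, ry, rz in rad; each row shifts and turns the commanded pose from where the row before left it, along the tool's axes as they then stand; what a row does not reach is not made up. A row lasts 1/8 s, in which the tool goes at most 0.0625 m and 0.188 rad, less where a joint would pass 70% of its speed; a pose out of reach is approached as far as the arm can. The fingers move at their own pace and stop on an object; FORCE is the grip in N (left out, the last holds). Time passes only in rows, so rows that do not move let the fingers close. It prints the time, the measured TCP pose, the force, the opening and the grip force at its end. Input that does not fit is refused with a message, and nothing moves.
- r.sense(): the state, without advancing time (a new reading comes with each control period).
- r.read_camera(name): name is "scene" or "top" or "wrist"; returns a dict with "frame" (420x560x3 uint8, red, green, blue), "fov_y" (degrees; the focal length in pixels is half the picture's height over the tangent of half this angle, whatever the lens; pixels are square), "cx", "cy" (the principal point, pixels), "dist" ([k1, k2, p1, p2, k3] as OpenCV has them; the pictures are not rectified), "R" (3x3) and "t" (3): a world point X has camera coordinates R X + t; the wrist camera has in their place "hand_eye" (4x4, takes a point from camera to tool coordinates, whose origin is the TCP and whose axes are the flange's). Camera axes: x right, y down, z forward; pixel columns grow to the right and rows downward; lengths in m; the calibration is good to about 2 mm. A picture is of the moment at which its call begins: read the wrist's pose just before it. There is no depth.
- r.hand_in(): hands the job in; it is judged then, once.
The state is a dict: "time": time; "joint_positions": joint angles; "qvel": joint speeds; "joint_torque": joint torques, N m; "tool_pos": TCP position; "tcp_rot": TCP orientation; "ft_force": force on the tool from outside, world axes, zero at the start; "moment": the same for the moment, N m; "finger_gap": opening from 0.0 (shut) to 1.0 (fully open); "finger_force": force on a finger pad.
Only numpy, scipy, OpenCV 4.12 (cv2) and the standard library are available. Lean on these libraries where they do the work, as an engineer would, in place of code of your own. Each camera call takes 0.05 s, during which the arm holds its last target. There are 200 camera calls.

TASK

Move the recipe cartridge from the wooden caddy into the slot of the tempering controller, fully home, and let go of it. Then take the marker from the caddy, reach its lower end through the controller's round aperture and press the recessed button all the way down; finish while still gripping the marker and holding the button down with it. Leave the other things on the table where they are.

Things in the scene. Friction and masses are not known exactly. Their poses are not given: they have to be found in the camera images.
- controller: The tempering controller: grey metal box with black side cheeks, 100 mm deep (its x), 182 mm wide (its y), cover 60 mm above the table (cheeks 62 mm), fixed. Origin: centre of its underside; x to its back (display and keys on the -x front), y to its left, z up. In the cover: a rectangular slot in the left (+y) half, a round aperture in the right (-y) half.
- slot_mouth (a point): Centre of the slot's mouth, level with the cover (axes as the controller). The slot measures 11.5 mm along the controller's x by 62.5 mm along its y, runs straight down 45 mm, with plain square edges (no lead-in).
- slot_floor (a point): Centre of the slot's closed floor, 45 mm below slot_mouth.
- aperture (a point): Centre of the round aperture at cover level (axes as the controller): 26 mm in diameter, a straight well going down to the recessed button.
- button_top (a point): Centre of the recessed button's flat top (disc of 23 mm), 30 mm below the cover when it is up; moves down as it is pressed.
- button (a joint): Travel of the recessed button in m: 0 up, 0.006 fully down. Sprung: about 2.3 N to start it, 5.3 N at the bottom; it springs back up when let go.
- cartridge: The recipe cartridge: black slab 9 mm thick (its x), 60 wide (its y), 86 tall (its z), about 60 g, ribs near the top, brass contacts at the foot; fits either way round. Stands upright, contacts down, in the caddy's loose slot (13 x 64.5 mm), foot 8 mm above the table, 46 mm above the caddy's top. Origin: centre of its foot. Seated in the controller it stands 41 mm above the cover.
- cartridge_top (a point): Centre of the cartridge's top edge, 86 mm above its foot.
- marker: The marker pen, 135 mm long, 20 g, roughly round: 17 mm thick 45 mm from the capped tip, narrowing evenly to 13 mm at each end. Stands upright, capped tip down, in the caddy's round well, 95 mm projecting. Origin: on its side at mid-length, 7 mm off the pen's axis; its y axis runs along the pen to the capped tip (down), its x axis is level.
- marker_tip (a point): On the pen's axis at the capped tip, the end that faces down.
- marker_grip (a point): On the pen's axis 104.5 mm above the capped tip, 30.5 mm below the upper end: a good place to hold it (about 14 mm thick, pinched along the marker's x).
- caddy: A wooden block 78 mm deep (its x), 178 wide (its y), 48 high, fixed: cartridge slot at y = +42 mm, round pen well (19 mm across, 40 mm deep) at y = -56 mm. Origin: centre of its underside. Controller and caddy swap sides from start to start.
- bar_pack: Bystander: green flat wrapped bar, 59 x 189 x 22 mm, lying between the controller and the caddy.
- star_cutter: Bystander: star-shaped metal cutter, 56 x 59 x 23 mm, lying behind the bar.
- cream_tin: Bystander: upright tin, 66 mm across, 82 mm high, at the back on the left.
- tape_roll: Bystander: roll of tape lying flat, 96 mm across, 25 mm high, front right.
- teaspoon: Bystander: teaspoon, 137 x 28 x 13 mm, lying near the front edge on the left.

How it is judged:
On the way, in this order (a step that is already met when the one before it is completed fails the run):
1. the cartridge stands fully home in the controller's slot, let go (horizontal distance between cartridge and slot_floor below 0.003 m and z of cartridge in the frame of slot_floor below 0.003 m and angle between the x axis of cartridge and the x axis of controller, either way round below 0.06 rad and angle between cartridge's own z axis and vertical below 0.06 rad and contact force between the fingers and cartridge below 0.3 N), for 0.3 s.
2. the recessed button is pressed down with the gripped marker through the aperture (value of joint button above 0.0045 m and horizontal distance between marker_tip and aperture below 0.012 m and z of marker_tip in the frame of aperture below -0.031 m and contact force between marker and controller above 1.5 N and contact force between the fingers and marker above 3 N and contact force between each of the arm, the fingers and controller below 0.5 N), for 0.3 s.
At the end, for the whole second after the job is handed in: Cartridge within 3 mm of the slot's floor and centre, square and upright to 0.06 rad, let go; button at least 4.5 mm down, pressed with 1.5 N or more by the marker, its tip 31 mm or more down the aperture and within 12 mm of its axis, the marker gripped (3 N); robot not touching the controller (all of step 1 and all of step 2); the arm keeps its last pose, push and grip.
It fails at once if the button is pressed before the cartridge is home in the slot (value of joint button above 0.003 m and distance between cartridge and slot_floor above 0.008 m).
It fails at once if a bystander is displaced by more than 30 mm (distance of any of bar_pack, star_cutter, cream_tin, tape_roll, teaspoon from where it was at the start of the episode above 0.03 m).
It also fails if it takes over 70 s, if anything falls off the work surface, if the arm or the gripper's body presses on something with over 40 N, if the wrist force passes 120 N, or if a joint passes its speed limit or range.

## Working session

There is one attempt and no reset: what is moved stays moved. The work goes in short steps, Python scripts to look and compute and a shell command to move; the robot and the scene stay as the last step left them, time stands still between calls to the robot, and variables do not carry over. Pictures are saved under pics/ and viewed, at most 14 in all, crops included, and the job is handed in when it is done.

```bash
ls; mkdir -p pics; python3 - <<'E'
from station import r
import cv2,numpy as np
s=r.sense();print({k:np.round(v,3).tolist() for k,v in s.items()},r.tcp_to_grasp)
for n in("scene","top"):
    c=r.read_camera(n);np.savez(f"{n}.npz",**c)
    cv2.imwrite(f"pics/{n}0.png",c["frame"][:,:,::-1])
    print(n,c["fov_y"],c["cx"],c["cy"],c["dist"],np.round(c["R"],3).tolist(),np.round(c["t"],3),(-np.array(c["R"]).T@c["t"]).round(3))
E
```

```text
pics
station.py
steer.py
{'time': 0.0, 'joint_positions': [-1.316, 0.427, 0.074, 1.607, -0.034, 1.111, -0.067], 'qvel': [0.0, -0.0, 0.0, -0.002, 0.001, -0.002, 0.001], 'joint_torque': [0.001, -93.582, 3.667, -45.417, -0.049, 0.02, 0.0], 'tool_pos': [0.265, 0.62, 0.205], 'tcp_rot': [-3.14, 0.0, 2.738], 'ft_force': [-0.158, -0.474, 0.646], 'moment': [0.006, -0.087, -0.019], 'finger_force': 0.0, 'finger_gap': 1.0} 0.0188
scene 43.99533026394177 272.2555193336579 214.48845805852451 [-0.08315874  0.          0.          0.          0.        ] [[0.69, -0.724, 0.024], [-0.371, -0.382, -0.846], [0.622, 0.575, -0.532]] [-0.382  0.271  1.082] [-0.309 -0.794  0.814]
top 42.339835284452015 278.24882591030695 211.34375441356877 [-0.03412823  0.          0.          0.          0.        ] [[0.505, -0.863, 0.003], [-0.845, -0.495, -0.203], [0.177, 0.1, -0.979]] [-0.281  0.45   1.623] [ 0.234 -0.182  1.682]
```

View pics/scene0.png

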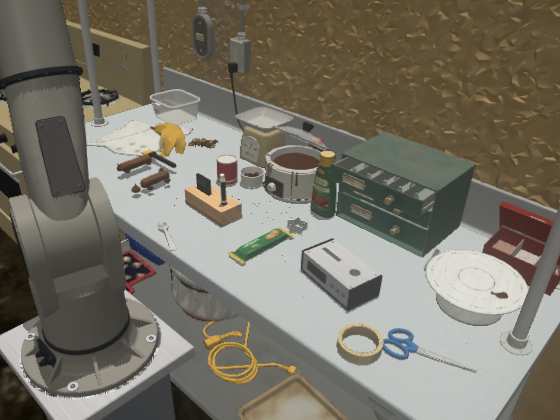

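View pics/top0.png

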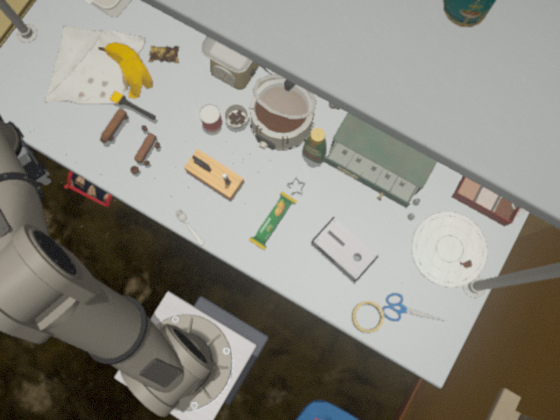

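The scene picture shows the caddy at about (213,203) and the controller at about (342,272). In the top picture they are at about (214,175) and (345,248), with the slot near (337,240), the aperture near (357,257), the cartridge near (203,164) and the marker near (226,180).

```bash
cat > h.py <<'E'
import numpy as np,cv2
from scipy.spatial.transform import Rotation as Ro
from station import r
def K(c):
    h=c["frame"].shape[0];f=h/2/np.tan(np.radians(float(c["fov_y"]))/2)
    return np.array([[f,0,c["cx"]],[0,f,c["cy"]],[0,0,1.]])
def rays(c,px):
    u=cv2.undistortPoints(np.array(px,float).reshape(-1,1,2),K(c),np.array(c["dist"],float)).reshape(-1,2)
    d=np.c_[u,np.ones(len(u))]
    if "R" in c: R=np.array(c["R"]);return -R.T@c["t"],d@R
    return c["T"][:3,3],d@c["T"][:3,:3].T
def onplane(c,px,z):
    o,d=rays(c,px);return o+d*((z-o[2])/d[:,2])[:,None]
def wrist(name):
    s=r.sense();c=dict(r.read_camera("wrist"))
    P=np.eye(4);P[:3,:3]=Ro.from_euler("xyz",s["tcp_rot"]).as_matrix();P[:3,3]=s["tool_pos"]
    c["T"]=P@np.array(c["hand_eye"])
    np.savez(name+".npz",**c);cv2.imwrite(f"pics/{name}.png",c["frame"][:,:,::-1]);return c
def load(n): return dict(np.load(n+".npz"))
def proj(c,X):
    M=np.linalg.inv(c["T"]);return cv2.projectPoints(np.array(X,float).reshape(-1,1,3),cv2.Rodrigues(M[:3,:3])[0],M[:3,3],K(c),np.array(c["dist"],float))[0].reshape(-1,2)
def delta(pos,rpy=None):
    "needed shift in tool axes, and rotation vector in tool axes"
    s=r.sense();R=Ro.from_euler("xyz",s["tcp_rot"])
    out=R.inv().apply(np.array(pos)-s["tool_pos"])
    rv=(R.inv()*Ro.from_euler("xyz",rpy)).as_rotvec() if rpy is not None else 0
    print("shift",out.round(4),"rot",np.round(rv,4))
E
python3 - <<'E'
from h import *
c=load("top")
print("caddy",onplane(c,[[214,175],[185,172],[236,199],[243,178],[196,152]],.048).round(3))
print("ctl",onplane(c,[[345,248],[337,240],[357,257],[312,243],[355,279],[377,255],[335,219]],.06).round(3))
print("cart/mark top",onplane(c,[[195,160],[208,168]],.094).round(3),onplane(c,[[226,178]],.143).round(3))
s=r.sense();print(r.read_camera("wrist")["hand_eye"])
E
```

```text
caddy [[0.528 0.217 0.048]
 [0.491 0.3   0.048]
 [0.497 0.117 0.048]
 [0.566 0.134 0.048]
 [0.564 0.305 0.048]]
ctl [[ 0.532 -0.247  0.06 ]
 [ 0.541 -0.214  0.06 ]
 [ 0.526 -0.291  0.06 ]
 [ 0.495 -0.153  0.06 ]
 [ 0.465 -0.318  0.06 ]
 [ 0.562 -0.34   0.06 ]
 [ 0.594 -0.177  0.06 ]]
cart/mark top [[0.531 0.28  0.094]
 [0.53  0.233 0.094]] [[0.521 0.158 0.143]]
[[ 1.21882526e-03 -9.57509580e-01 -2.88398888e-01  8.30180776e-02]
 [ 9.99999206e-01  1.25980128e-03  4.35247773e-05 -1.36079849e-03]
 [ 3.21649897e-04 -2.88398712e-01  9.57510355e-01 -1.80209416e-01]
 [ 0.00000000e+00  0.00000000e+00  0.00000000e+00  1.00000000e+00]]
```
Good. Wrist camera at tool x +83mm, 180 behind TCP, looking tilted toward -x (toward the fingers' tip).

Units first: shifts go in units of 50 mm. So -0.008 m is -0.16.

```bash
echo '[[1, [0, 0, -0.16], [0, 0, 0.1667]], [1, [0, 0, -0.16], [0, 0, 0.1667]], [1, [0, 0, -0.16], [0, 0, 0.1667]], [1, [0, 0, -0.16], [0, 0, 0.1667]], [1, [0, 0, -0.16], [0, 0, 0.1667]], [1, [0, 0, -0.16], [0, 0, 0.1667]], [1, [0, 0, 0], [0, 0, 0.1667]]]' > m.json && python3 steer.py m.json; python3 -c "
from h import *
delta([.53,.2,.25],[np.pi,0,np.pi/2])"
```

```text
time: 1.02
tool_pos: [0.2653, 0.6208, 0.2539]
tcp_rot: [3.141, -0.0, 1.565]
ft_force: [0.2, 0.7, 0.4]
finger_gap: 1.0
finger_force: 0.0
shift [-0.4194  0.267   0.0037] rot [ 0.0001 -0.0005 -0.0054]
```

Scaled: -0.052 m is -1.04, 0.033 m is 0.66.

```bash
echo '[[1, [-1.04, 0.66, 0], [0, 0, 0]], [1, [-1.04, 0.66, 0], [0, 0, 0]], [1, [-1.04, 0.66, 0], [0, 0, 0]], [1, [-1.04, 0.66, 0], [0, 0, 0]], [1, [-1.04, 0.66, 0], [0, 0, 0]], [1, [-1.04, 0.66, 0], [0, 0, 0]], [1, [-1.04, 0.66, 0], [0, 0, 0]], [1, [-1.04, 0.66, 0], [0, 0, 0]]]' > m.json && python3 steer.py m.json; echo '[[1, [0, 0, 0], [0, 0, 0]], [1, [0, 0, 0], [0, 0, 0]]]' > m.json && python3 steer.py m.json; python3 -c "
from h import *
print(r.sense()['joint_positions']);wrist('w1')"
```

```text
time: 2.02
tool_pos: [0.5299, 0.2029, 0.2536]
tcp_rot: [3.142, -0.0, 1.571]
ft_force: [0.9, 0.8, 0.2]
finger_gap: 0.999
finger_force: 0.0
time: 2.28
tool_pos: [0.529, 0.2048, 0.2533]
tcp_rot: [-3.141, 0.0, 1.57]
ft_force: [0.1, -0.5, 0.1]
finger_gap: 0.999
finger_force: 0.0
[-0.93697097  0.22529058  0.54030322  1.81921174 -0.12746558  1.13194088
 -0.3537957 ]
```

View pics/w1.png

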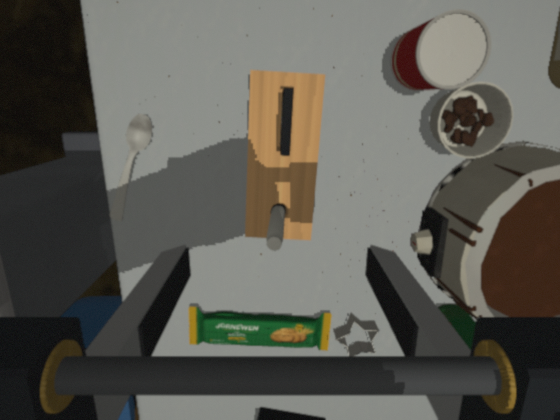

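The wrist view shows the wooden caddy at (285,155). The black cartridge top is at about (287,120), and the marker runs from its base at (279,208) to its upper end at (275,242).

```bash
python3 - <<'E'
from h import *
c=load("w1");im=c["frame"];hsv=cv2.cvtColor(im,cv2.COLOR_RGB2HSV)
m=((hsv[...,0]>8)&(hsv[...,0]<22)&(hsv[...,1]>90)).astype(np.uint8);m[:, 340:]=0;m[300:]=0;m[:,:200]=0
m=cv2.morphologyEx(m,cv2.MORPH_CLOSE,np.ones((25,25)));m=cv2.morphologyEx(m,cv2.MORPH_OPEN,np.ones((9,9)))
ct=max(cv2.findContours(m,0,1)[0],key=cv2.contourArea)
q=onplane(c,ct.reshape(-1,2),.048)[:,:2].astype(np.float32)
print("caddy",cv2.minAreaRect(q))
k=(im.max(2)<45).astype(np.uint8);k[:80]=0;k[165:]=0;k[:,:265]=0;k[:,310:]=0
ct=max(cv2.findContours(k,0,1)[0],key=cv2.contourArea)
print(cv2.boundingRect(ct),cv2.minAreaRect(ct))
q=onplane(c,ct.reshape(-1,2),.094)[:,:2].astype(np.float32);print("cart",cv2.minAreaRect(q))
print("marker top",onplane(c,[[274,241]],.143))
cv2.imwrite("pics/w1crop.png",cv2.resize(im[60:260,220:360,::-1],None,fx=3,fy=3,interpolation=cv2.INTER_CUBIC)[:, :])
E
```

```text
caddy ((0.5345211029052734, 0.22251562774181366), (0.17557568848133087, 0.07386995106935501), 86.82930755615234)
(281, 89, 11, 66) ((285.9016418457031, 121.41802978515625), (8.706507682800293, 65.27320098876953), 2.935673475265503)
cart ((0.5372180342674255, 0.2648191750049591), (0.05753028020262718, 0.007769221905618906), 87.21788024902344)
marker top [[0.52679591 0.16950347 0.143     ]]
```

View pics/w1crop.png

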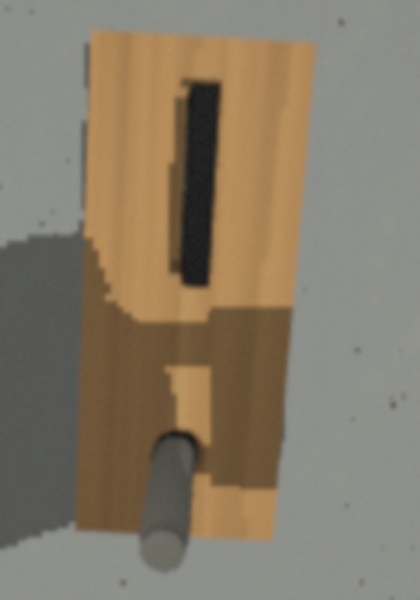

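The crop shows the cartridge standing slightly tilted against the right wall of its slot, and the marker leaning a little in its well. The caddy's yaw is about -3°.

```bash
python3 -c "
from h import *
delta([.537,.265,.13],[np.pi,0,1.5216])"; echo '[[0.5, [0.5, 0.08, 0.4], [0, 0, 0.016]], [0.5, [0.42, 0, 0.6], [0, 0, 0.016]], [0.5, [0.3, 0, 0.8], [0, 0, 0.016]], [0.5, [0, 0, 0.6], [0, 0, 0]], [0.5, [0, 0, 0], [0, 0, 0]], [0.5, [0, 0, 0], [0, 0, 0]]]' > m.json && python3 steer.py m.json; python3 -c "
from h import *
delta([.537,.265,.066],[np.pi,0,1.5216]);wrist('w2')"
```

```text
shift [0.0594 0.0084 0.1233] rot [-0.0005 -0.      0.0503]
time: 3.08
tool_pos: [0.5343, 0.2664, 0.1346]
tcp_rot: [3.141, -0.001, 1.524]
ft_force: [1.1, -0.2, 0.3]
finger_gap: 0.498
finger_force: 0.0
shift [-0.0013  0.0027  0.0686] rot [ 0.0007 -0.0006  0.002 ]
```

View pics/w2.png

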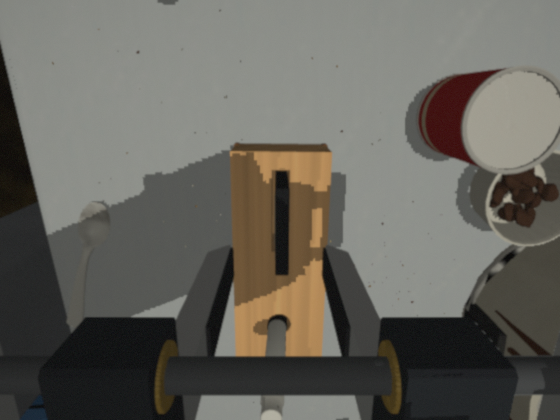

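The cartridge top lies at (282,170–275), almost exactly between the fingers, with clear space on both sides. I'll descend and close.

```bash
echo '[[0.5, [-0.02, 0.05, 0.6], [0, 0, 0]], [0.5, [0, 0, 0.772], [0, 0, 0]], [0.5, [0, 0, 0], [0, 0, 0]], [0, [0, 0, 0], [0, 0, 0]], [0, [0, 0, 0], [0, 0, 0]], [0, [0, 0, 0], [0, 0, 0]], [0, [0, 0, 0], [0, 0, 0]], [0, [0, 0, 0], [0, 0, 0]]]' > m.json && python3 steer.py m.json 25
```

```text
time: 4.12
tool_pos: [0.5367, 0.2647, 0.0653]
tcp_rot: [3.141, -0.0, 1.523]
ft_force: [-1.9, -0.4, 7.1]
finger_gap: 0.096
finger_force: 25.0
```

Scaled: -0.06 m is -1.2, -0.055 m is -1.1.

```bash
echo '[[0, [0, 0, -0.6], [0, 0, 0]], [0, [0, 0, -0.8], [0, 0, 0]], [0, [0, 0, -1.1], [0, 0, 0]], [0, [0, 0, -1.2], [0, 0, 0]], [0, [0, 0, 0], [0, 0, 0]]]' > m.json && python3 steer.py m.json; python3 -c "
from h import *
delta([.53,-.33,.25],[np.pi,0,1.39])"
```

```text
time: 4.75
tool_pos: [0.5384, 0.2653, 0.2542]
tcp_rot: [3.137, -0.005, 1.523]
ft_force: [0.2, -0.1, -1.6]
finger_gap: 0.095
finger_force: 25.0
shift [-0.595   0.0203  0.0016] rot [ 0.0047 -0.0049  0.1325]
```

Scaled: -0.06 m is -1.2, -0.05 m is -1.

```bash
echo '[[0, [-1, 0.04, 0], [0, 0, 0]], [0, [-1.2, 0.04, 0], [0, 0, 0]], [0, [-1.2, 0.04, 0], [0, 0, 0]], [0, [-1.2, 0.04, 0], [0, 0, 0]], [0, [-1.2, 0.04, 0], [0, 0, 0]], [0, [-1.2, 0.04, 0], [0, 0, 0]], [0, [-1.2, 0.04, 0], [0, 0, 0]], [0, [-1.2, 0.04, 0], [0, 0, 0]]]' > m.json && python3 steer.py m.json;echo '[[0, [-1.2, 0.04, 0], [0, 0, 0]], [0, [-0.8, 0.04, 0], [0, 0, 0]], [0, [-0.5, 0, 0], [0, 0, 0.0662]], [0, [0, 0, 0], [0, 0, 0.0662]], [0, [0, 0, 0], [0, 0, 0]], [0, [0, 0, 0], [0, 0, 0]]]' > m.json && python3 steer.py m.json; python3 -c "
from h import *
print(r.sense()['joint_positions']);wrist('w3')"
```

```text
time: 5.75
tool_pos: [0.5293, -0.2072, 0.2491]
tcp_rot: [-3.141, -0.0, 1.523]
ft_force: [1.5, 0.1, -0.3]
finger_gap: 0.094
finger_force: 25.0
time: 6.5
tool_pos: [0.528, -0.3302, 0.2494]
tcp_rot: [-3.141, -0.0, 1.393]
ft_force: [0.2, 0.0, -0.9]
finger_gap: 0.092
finger_force: 25.0
[-0.15847802  0.39190385  0.81844728  1.71176944 -0.30714559  1.17270572
  0.56498554]
```

View pics/w3.png

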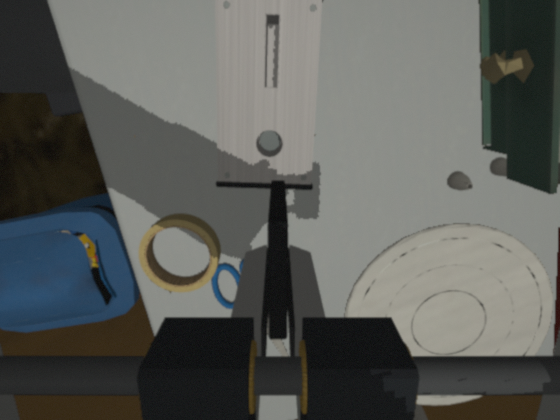

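The view shows the slot at (271,15–87), the aperture at (269,143), and the carried cartridge in the lower middle. The slot is near the picture's edge, so I'll shift towards it and measure there.

Scaled: 0.03 m is 0.6.

```bash
echo '[[0, [0.6, 0, 0], [0, 0, 0]], [0, [0, 0, 0], [0, 0, 0]], [0, [0, 0, 0], [0, 0, 0]]]' > m.json && python3 steer.py m.json; python3 -c "
from h import *
c=wrist('w4');im=c['frame'][0:240,200:360,::-1]
cv2.imwrite('pics/w4c.png',cv2.resize(im,None,fx=2.5,fy=2.5,interpolation=cv2.INTER_CUBIC))
c=load('w3')
print(onplane(c,[[269,143]],.06),onplane(c,[[271,15],[271,87]],.06))"
```

```text
time: 6.92
tool_pos: [0.5334, -0.3012, 0.25]
tcp_rot: [3.141, 0.0, 1.392]
ft_force: [-0.1, 0.4, -1.0]
finger_gap: 0.094
finger_force: 25.0
[[ 0.5273084  -0.29148302  0.06      ]] [[ 0.55019772 -0.17813787  0.06      ]
 [ 0.53890837 -0.23948919  0.06      ]]
```

View pics/w4c.png

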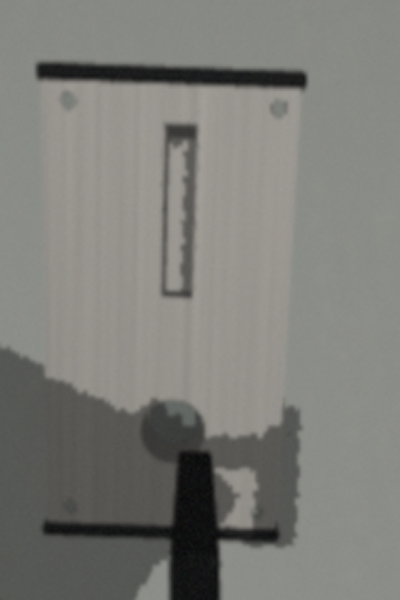

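The crop gives the slot mouth corners at about (166,124), (197,125), (192,297) and (162,296), and the cartridge foot at about (178–212,452). The aperture is partly hidden behind the cartridge.

```bash
python3 - <<'E'
from h import *
c=load("w4");f=lambda p:(np.array(p,float)+.5)/2.5-.5+[200,0]
q=onplane(c,f([[166,124],[197,125],[192,297],[162,296]]),.06);print(q.round(4))
ce=q.mean(0);a=(q[0]+q[1]-q[2]-q[3])/2;print("slot",ce.round(4),"len",np.linalg.norm(a),"ang",np.degrees(np.arctan2(a[1],a[0])),"w",np.linalg.norm(q[0]-q[1]),np.linalg.norm(q[2]-q[3]))
k=onplane(c,f([[38,64],[306,73]]),.062);d=k[1]-k[0];print("cheek ang",np.degrees(np.arctan2(d[1],d[0]))+90,np.linalg.norm(d))
k=onplane(c,f([[44,522],[277,531]]),.062);d=k[1]-k[0];print("cheek2 ang",np.degrees(np.arctan2(d[1],d[0]))+90,np.linalg.norm(d))
# foot edge in tool frame
ft=onplane(c,f([[178,452],[212,452]]),.25-.0573)
R=Ro.from_euler("xyz",[np.pi,0,1.392]);print("foot tool",R.inv().apply(ft-[.5334,-.3012,.25]).round(4))
E
```

```text
[[ 0.5462 -0.1769  0.06  ]
 [ 0.5575 -0.1792  0.06  ]
 [ 0.5445 -0.2405  0.06  ]
 [ 0.533  -0.238   0.06  ]]
slot [ 0.5453 -0.2087  0.06  ] len 0.06260586255569792 ang 77.9468254208491 w 0.011573278674470312 0.011778935511074994
cheek ang 78.04780155898291 0.09795733129046638
cheek2 ang 77.45164160907225 0.09782662923034353
foot tool [[ 0.0292 -0.0034  0.0573]
 [ 0.0292  0.0056  0.0573]]
```

```bash
python3 -c "
from h import *
delta([.5444,-.2077,.1323],[np.pi,0,1.361])"
```

```text
shift [ 0.0944 -0.0058  0.1177] rot [0.0002 0.0002 0.0297]
```

```bash
echo '[[0, [0, 0, 0], [0, 0, 0.03]], [0, [0.9, -0.08, 0.4], [0, 0, 0]], [0, [0.98, -0.092, 0.4], [0, 0, 0]], [0, [0, 0, 0.8], [0, 0, 0]], [0, [0, 0, 0.754], [0, 0, 0]], [0, [0, 0, 0], [0, 0, 0]], [0, [0, 0, 0], [0, 0, 0]]]' > m.json && python3 steer.py m.json; python3 -c "
from h import *
delta([.5444,-.2077,.1323],[np.pi,0,1.361])
c=wrist('w5');im=c['frame'][40:280,180:380,::-1]
cv2.imwrite('pics/w5c.png',cv2.resize(im,None,fx=2.5,fy=2.5,interpolation=cv2.INTER_CUBIC))"
```

```text
time: 7.85
tool_pos: [0.545, -0.2084, 0.1335]
tcp_rot: [3.141, 0.0, 1.359]
ft_force: [0.2, -0.5, -0.4]
finger_gap: 0.093
finger_force: 25.0
shift [ 0.0006 -0.0007  0.0012] rot [ 0.001   0.0004 -0.002 ]
```

View pics/w5c.png

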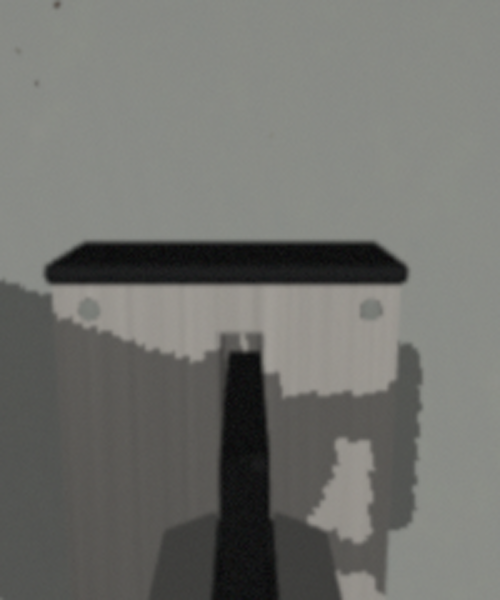

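The slot's far end shows at about (220–263,333) in the crop, and the cartridge foot at (230–262,352).

```bash
python3 - <<'E'
from h import *
c=load("w5");f=lambda p:(np.array(p,float)+.5)/2.5-.5+[180,40]
R=Ro.from_euler("xyz",[np.pi,0,1.361]);t=[.545,-.2084,.1335]
g=lambda q:R.inv().apply(q-t).round(4)
print("slot far edge",g(onplane(c,f([[220,333],[263,333]]),.06)))
print("foot",g(onplane(c,f([[230,352],[262,352]]),.1335-.0573)))
E
```

```text
slot far edge [[ 0.0311 -0.0057  0.0735]
 [ 0.0311  0.0064  0.0735]]
foot [[ 0.0293 -0.0027  0.0573]
 [ 0.0292  0.0058  0.0573]]
```

Scaled: -0.001 m is -0.02, 0.0006 m is 0.012.

```bash
echo '[[0, [0.012, -0.02, 0.06], [0, 0, -0.001]], [0, [0, 0, 0.12], [0, 0, 0]], [0, [0, 0, 0.12], [0, 0, 0]], [0, [0, 0, 0.1], [0, 0, 0]], [0, [0, 0, 0], [0, 0, 0]]]' > m.json && python3 steer.py m.json; python3 -c "
from h import *
delta([.5444,-.2077,.0723],[np.pi,0,1.361])"
```

```text
time: 8.52
tool_pos: [0.5432, -0.2073, 0.1117]
tcp_rot: [-3.141, 0.001, 1.361]
ft_force: [-0.8, -3.5, -2.8]
finger_gap: 0.095
finger_force: 25.0
shift [-0.0001  0.0013  0.0394] rot [-0.0007  0.001  -0.0001]
```

Scaled: -0.0006 m is -0.012, 0.0005 m is 0.01.

```bash
echo '[[0, [-0.012, 0.01, 0.12], [0, 0, 0]], [0, [0, 0, 0.16], [0, 0, 0]], [0, [0, 0, 0.16], [0, 0, 0]], [0, [0, 0, 0], [0, 0, 0]]]' > m.json && python3 steer.py m.json; python3 -c "
from h import *
delta([.5444,-.2077,.0723],[np.pi,0,1.361])"
```

```text
time: 9.02
tool_pos: [0.5435, -0.2073, 0.0893]
tcp_rot: [-3.14, 0.0, 1.361]
ft_force: [-0.8, -3.2, -1.9]
finger_gap: 0.094
finger_force: 25.0
shift [-0.0002  0.0009  0.017 ] rot [-0.0013  0.0003  0.0004]
```

Sliding in cleanly. The floor should be at TCP z ≈ 0.072.

Scaled: 0.006 m is 0.12, 0.004 m is 0.08.

```bash
echo '[[0, [-0.01, 0, 0.12], [0, 0, 0]], [0, [0, 0, 0.12], [0, 0, 0]], [0, [0, 0, 0.08], [0, 0, 0]], [0, [0, 0, 0.06], [0, 0, 0]], [0, [0, 0, 0], [0, 0, 0]]]' > m.json && python3 steer.py m.json
```

```text
time: 9.65
tool_pos: [0.5443, -0.2074, 0.0714]
tcp_rot: [3.141, -0.001, 1.362]
ft_force: [-0.5, 1.7, 5.4]
finger_gap: 0.096
finger_force: 25.0
```

Scaled: 0.002 m is 0.04.

```bash
echo '[[0, [0, 0, 0.04], [0, 0, 0]], [0, [0, 0, 0], [0, 0, 0]]]' > m.json && python3 steer.py m.json; echo '[[0.3, [0, 0, 0], [0, 0, 0]], [0.3, [0, 0, 0], [0, 0, 0]], [0.3, [0, 0, 0], [0, 0, 0]], [0.3, [0, 0, -0.4], [0, 0, 0]], [0.3, [0, 0, -0.8], [0, 0, 0]], [0.3, [0, 0, -1.2], [0, 0, 0]], [0.5, [0, 0, -1.2], [0, 0, 0]], [0.5, [0, 0, 0], [0, 0, 0]]]' > m.json && python3 steer.py m.json; python3 -c "
from h import *
c=wrist('w6');im=c['frame'][60:360,180:380,::-1]
cv2.imwrite('pics/w6c.png',cv2.resize(im,None,fx=2,fy=2,interpolation=cv2.INTER_CUBIC))
delta([.535,.16,.255],[np.pi,0,1.5216])
print(proj(c,[[.5453,-.2087,.101]]))"
```

```text
time: 9.9
tool_pos: [0.5446, -0.2073, 0.0704]
tcp_rot: [3.141, -0.002, 1.362]
ft_force: [-5.3, 4.1, 25.5]
finger_gap: 0.094
finger_force: 25.0
time: 10.9
tool_pos: [0.5456, -0.2091, 0.2546]
tcp_rot: [3.134, -0.001, 1.361]
ft_force: [0.4, 0.4, -0.5]
finger_gap: 0.474
finger_force: 0.0
shift [ 0.3582 -0.0861 -0.003 ] rot [ 0.0042 -0.0007 -0.1602]
[[274.5838529 188.3789232]]
```

View pics/w6c.png

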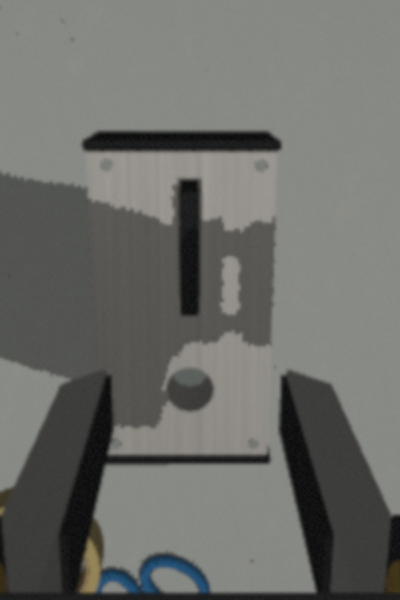

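The cartridge is seated, with its top at crop (189,180–315) in line with the slot. The aperture is clear at crop (190,389).

```bash
python3 -c "
from h import *
c=load('w6');f=lambda p:(np.array(p,float)+.5)/2-.5+[180,60]
print('aperture',onplane(c,f([[190,389],[166,389],[214,389],[190,367],[190,411]]),.06).round(4))
delta([.53,.10,.255],[np.pi,0,1.5216])"
echo '[[0.5, [0, 0, 0], [0, 0, -0.08]], [0.5, [0, 0, 0], [0, 0, -0.08]], [0.5, [1.1, -0.1, 0], [0, 0, 0]], [0.5, [1.2, -0.12, 0], [0, 0, 0]], [0.5, [1.2, -0.12, 0], [0, 0, 0]], [0.5, [1.2, -0.12, 0], [0, 0, 0]], [0.5, [1.2, -0.12, 0], [0, 0, 0]], [0.5, [0.3, 0, 0], [0, 0, 0]]]' > m.json && python3 steer.py m.json;echo '[[0.5, [0, 0, 0], [0, 0, 0]], [0.5, [0, 0, 0], [0, 0, 0]]]' > m.json && python3 steer.py m.json; python3 -c "
from h import *
c=wrist('w7');im=c['frame'][0:240,180:380,::-1]
cv2.imwrite('pics/w7c.png',cv2.resize(im,None,fx=2.5,fy=2.5,interpolation=cv2.INTER_CUBIC))"
```

```text
aperture [[ 0.5277 -0.292   0.06  ]
 [ 0.5147 -0.2891  0.06  ]
 [ 0.5407 -0.2948  0.06  ]
 [ 0.5304 -0.2791  0.06  ]
 [ 0.5249 -0.305   0.06  ]]
shift [ 0.2985 -0.0785 -0.003 ] rot [ 0.0042 -0.0007 -0.1602]
time: 11.95
tool_pos: [0.5291, 0.1071, 0.2485]
tcp_rot: [-3.14, 0.0, 1.527]
ft_force: [-0.1, -1.7, -0.4]
finger_gap: 0.502
finger_force: 0.0
time: 12.2
tool_pos: [0.5303, 0.1012, 0.249]
tcp_rot: [-3.141, 0.001, 1.519]
ft_force: [-0.1, -0.2, 0.2]
finger_gap: 0.501
finger_force: 0.0
```

View pics/w7c.png

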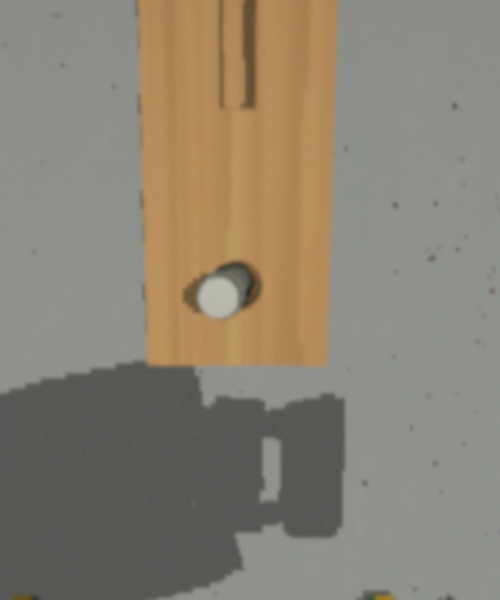

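The marker's round upper end is at crop (219,297), and the well centre is at about (237,286) on the caddy top.

```bash
python3 -c "
from h import *
c=load('w7');f=lambda p:(np.array(p,float)+.5)/2.5-.5+[180,0]
print('top',onplane(c,f([[219,297],[197,297],[242,297]]),.143).round(4),'well',onplane(c,f([[237,286]]),.048).round(4))
a=onplane(c,f([[219,297]]),.143)[0]; b=np.array([.5314,.1666,.048])
g=b+(a-b)*(.1125-.048)/.095;print(g);print('lean deg',np.degrees((a-b)[:2]/.095))
delta([g[0],g[1],.17])"
```

```text
top [[0.5267 0.1677 0.143 ]
 [0.52   0.168  0.143 ]
 [0.5337 0.1673 0.143 ]] well [[0.5314 0.1663 0.048 ]]
[0.52821975 0.16732784 0.1125    ]
lean deg [-2.82503369  0.64654621]
shift [ 0.066  -0.0056  0.0791] rot 0
```

```bash
echo '[[0.5, [0.66, -0.06, 0], [0, 0, 0]], [0.5, [0.66, -0.052, 0], [0, 0, 0]], [0.5, [0, 0, 0.7], [0, 0, 0]], [0.5, [0, 0, 0.8], [0, 0, 0]], [0.5, [0, 0, 0.8], [0, 0, 0]], [0.5, [0, 0, 0.8], [0, 0, 0]], [0.5, [0, 0, 0], [0, 0, 0]], [0.5, [0, 0, 0], [0, 0, 0]]]' > m.json && python3 steer.py m.json 20; echo '[[0, [0, 0, 0], [0, 0, 0]], [0, [0, 0, 0], [0, 0, 0]], [0, [0, 0, 0], [0, 0, 0]], [0, [0, 0, 0], [0, 0, 0]], [0, [0, 0, 0], [0, 0, 0]]]' > m.json && python3 steer.py m.json 25
```

```text
time: 13.25
tool_pos: [0.5289, 0.1686, 0.0955]
tcp_rot: [3.141, -0.0, 1.52]
ft_force: [-0.5, 0.7, 0.2]
finger_gap: 0.5
finger_force: 0.0
time: 13.88
tool_pos: [0.5283, 0.1695, 0.0945]
tcp_rot: [3.141, -0.0, 1.521]
ft_force: [1.3, -0.7, 5.2]
finger_gap: 0.146
finger_force: 24.9
```

Scaled: -0.045 m is -0.9, -0.04 m is -0.8.

```bash
echo '[[0, [0, 0, -0.6], [0, 0, 0]], [0, [0, 0, -0.8], [0, 0, 0]], [0, [0, 0, -0.9], [0, 0, 0]], [0, [0, 0, -0.8], [0, 0, 0]], [0, [0, 0, 0], [0, 0, 0]]]' > m.json && python3 steer.py m.json; python3 -c "
from h import *
delta([.5277,-.292,.25],[np.pi,0,1.5216])"
```

```text
time: 14.5
tool_pos: [0.5291, 0.1698, 0.2517]
tcp_rot: [3.138, -0.003, 1.521]
ft_force: [-0.5, 0.7, 0.3]
finger_gap: 0.142
finger_force: 24.8
shift [-0.4613  0.0214  0.0005] rot [ 0.0032 -0.0027 -0.0001]
```

```bash
echo '[[0, [-1.1, 0.06, 0], [0, 0, 0]], [0, [-1.2, 0.06, 0], [0, 0, 0]], [0, [-1.2, 0.06, 0], [0, 0, 0]], [0, [-1.2, 0.06, 0], [0, 0, 0]], [0, [-1.2, 0.06, 0], [0, 0, 0]], [0, [-1.2, 0.06, 0], [0, 0, 0]], [0, [-1.2, 0.06, 0], [0, 0, 0]], [0, [-0.92, 0, 0], [0, 0, 0]]]' > m.json && python3 steer.py m.json;echo '[[0, [0, 0, 0.8], [0, 0, 0]], [0, [0, 0, 0.8], [0, 0, 0]], [0, [0, 0, 0], [0, 0, 0]], [0, [0, 0, 0], [0, 0, 0]]]' > m.json && python3 steer.py m.json; python3 -c "
from h import *
delta([.5277,-.292,.17],[np.pi,0,1.5216])
c=wrist('w8');im=c['frame'][100:400,180:380,::-1]
T=c['T'];R=Ro.from_euler('xyz',r.sense()['tcp_rot']);p=np.array(r.sense()['tool_pos'])
print('expected tip px',proj(c,[p+R.apply([0,0,.0865]),[.5277,-.292,.06]]))
cv2.imwrite('pics/w8c.png',cv2.resize(im,None,fx=2,fy=2,interpolation=cv2.INTER_CUBIC))"
```

```text
time: 15.5
tool_pos: [0.5253, -0.2944, 0.248]
tcp_rot: [-3.14, 0.0, 1.52]
ft_force: [0.5, -0.5, 0.4]
finger_gap: 0.145
finger_force: 24.8
time: 16.0
tool_pos: [0.5264, -0.2925, 0.1701]
tcp_rot: [3.141, 0.001, 1.521]
ft_force: [0.7, -0.2, 0.2]
finger_gap: 0.142
finger_force: 24.8
shift [0.0005 0.0013 0.0001] rot [ 0.0002  0.0005 -0.0004]
expected tip px [[277.03044891 209.80195125]
 [278.03918803 200.44579807]]
```

View pics/w8c.png

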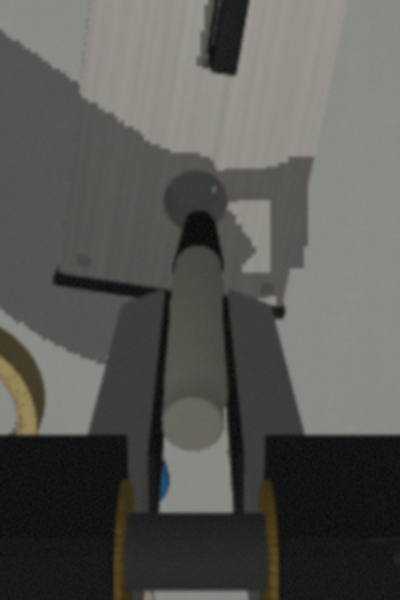

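The tip's far edge is at crop (200,213), just below the aperture at crop (196,200), and the pen looks close to vertical.

```bash
python3 -c "
from h import *
c=load('w8');f=lambda p:(np.array(p,float)+.5)/2-.5+[180,100]
print('tip far edge',onplane(c,f([[200,213]]),.1701-.0865).round(4),'sides',onplane(c,f([[180,238],[220,238]]),.092).round(4))
print('ap',onplane(c,f([[196,200],[165,200],[228,200]]),.06).round(4))"
```

```text
tip far edge [[ 0.529  -0.29    0.0836]] sides [[ 0.5212 -0.2967  0.092 ]
 [ 0.536  -0.2975  0.092 ]]
ap [[ 0.5275 -0.2914  0.06  ]
 [ 0.5148 -0.2908  0.06  ]
 [ 0.5406 -0.292   0.06  ]]
```

Scaled: 0.004 m is 0.08, 0.015 m is 0.3.

```bash
echo '[[0, [0.08, -0.02, 0.1], [0, 0, 0]], [0, [0, 0, 0.3], [0, 0, 0]], [0, [0, 0, 0.2], [0, 0, 0]], [0, [0, 0, 0], [0, 0, 0]]]' > m.json && python3 steer.py m.json;  echo '[[0, [0, 0, 0.2], [0, 0, 0]], [0, [0, 0, 0.16], [0, 0, 0]], [0, [0, 0, 0], [0, 0, 0]]]' > m.json && python3 steer.py m.json
```

```text
time: 16.55
tool_pos: [0.5248, -0.2878, 0.1382]
tcp_rot: [-3.14, -0.0, 1.521]
ft_force: [0.1, -0.3, 0.1]
finger_gap: 0.143
finger_force: 24.8
time: 16.92
tool_pos: [0.525, -0.2879, 0.1205]
tcp_rot: [-3.14, -0.0, 1.521]
ft_force: [-0.5, -0.1, -0.3]
finger_gap: 0.148
finger_force: 24.8
```

```bash
for i in 1 2 3; do echo '[[0, [0, 0, 0.04], [0, 0, 0]], [0, [0, 0, 0.02], [0, 0, 0]], [0, [0, 0, 0], [0, 0, 0]]]' > m.json && python3 steer.py m.json|grep -E 'tool_pos|ft'; done
```

```text
tool_pos: [0.5254, -0.2881, 0.1183]
ft_force: [-0.0, -0.2, -0.6]
tool_pos: [0.5255, -0.2881, 0.1153]
ft_force: [0.8, -0.2, 2.8]
tool_pos: [0.5254, -0.2881, 0.1122]
ft_force: [0.5, -0.2, 4.1]
```

```bash
for i in 1 2; do echo '[[0, [0, 0, 0.02], [0, 0, 0]], [0, [0, 0, 0.01], [0, 0, 0]], [0, [0, 0, 0], [0, 0, 0]]]' > m.json && python3 steer.py m.json|grep -E 'tool_pos|ft'; done
```

```text
tool_pos: [0.5254, -0.2881, 0.1107]
ft_force: [-0.5, -0.9, 4.5]
tool_pos: [0.5261, -0.2886, 0.1101]
ft_force: [-0.9, 1.4, 16.6]
```

```bash
echo '[[0, [0, 0, 0], [0, 0, 0]], [0, [0, 0, 0], [0, 0, 0]], [0, [0, 0, 0], [0, 0, 0]], [0, [0, 0, 0], [0, 0, 0]], [0, [0, 0, 0], [0, 0, 0]], [0, [0, 0, 0], [0, 0, 0]]]' > m.json && python3 steer.py m.json; python3 -c "
from h import *
c=wrist('w9');im=c['frame'][40:340,180:380,::-1]
cv2.imwrite('pics/w9c.png',cv2.resize(im,None,fx=2,fy=2,interpolation=cv2.INTER_CUBIC))"
```

```text
time: 19.55
tool_pos: [0.526, -0.2885, 0.1101]
tcp_rot: [3.14, 0.0, 1.521]
ft_force: [-0.1, 1.5, 15.3]
finger_gap: 0.145
finger_force: 25.1
```

View pics/w9c.png

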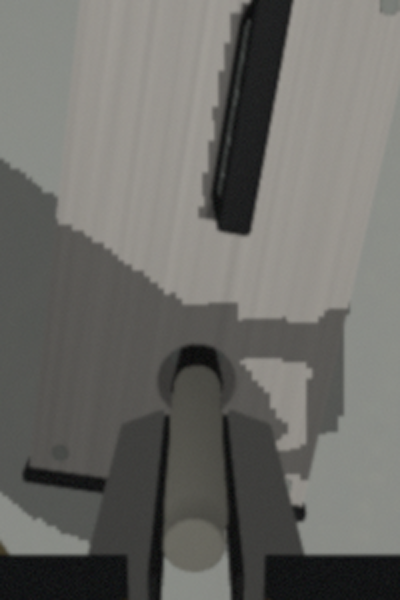

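The marker is down inside the aperture at crop (197,375), pressing steadily with about 15 N on the bottomed button. The cartridge is seated, and the fingers are clear of the controller.

```bash
python3 -c "
from station import r
print(r.hand_in())"
```

```text
the job is handed in; nothing more can be done
None
```

I handed the job in with the cartridge seated and released in the controller's slot, and the gripped marker (25 N) holding the button at the bottom of its travel with about 15 N; no bystander was knowingly touched, and the hand-in returned no verdict.

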